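# Show a capacitor block's terminals to the inspection lens

## Task

Check the terminals of the square capacitor block, the one with brass lugs on three of its sides: pick it up by the post on its top, hold it upright over the middle of the round pad at the height of the lens, and turn it so that the side with one lug, then the side with two, then the side with three squarely faces the lens, pausing for a second at each. Then stand it upright in the middle of the shallow wooden tray, letting go only when it is down, and leave it there.

Things in the scene. Friction and masses are not known exactly. Their poses are not given: they have to be found in the camera images.
- cap_mid (a point): Square brown capacitor block, 56 x 56 mm, case 50 mm high, ~0.25 kg, loose, upright. Point: centre of the case, 25 mm above its underside. z up; brass lugs (12 mm out, half-way up): one on the +y side, two on +x, three on -y, none on -x. A cream post, 16 mm square, 36 mm tall, parallel to the sides, stands mid-top: grip it there. A like but oblong block (52 x 84 mm) stands by: not this one.
- pad (a point): Centre of the top of the round black rubber pad (72 mm across, 8 mm above the bench) on the grey base (250 x 70 mm) of the fixed inspection stand. x points level from the pad towards the lens, z up.
- lens (a point): Centre of the front glass of the inspection lens, a black tube 36 mm thick and 100 mm long lying level on the same stand, axis 60 mm above the bench, top 78 mm; it looks across the pad from 75 mm away. x points along the tube away from the pad (the lens looks along -x), z up.
- tray: Shallow square tray of pale wood, fixed, 130 x 130 mm outside, 120 x 120 mm inside, 22 mm high, floor 5 mm thick; origin at the centre of its underside on the bench, x and y along its sides, z up.
Not all that is in view belongs to the job. Leave any purple look-alike of the part that bears cap_mid alone. Several things look just like the tray: the one meant starts farthest from the robot's base.

How it is judged:
On the way, in this order (a step that is already met when the one before it is completed fails the run):
1. block held over the pad at lens height, the side with one lug facing the lens (horizontal distance between cap_mid and pad below 0.02 m and height (world z) of cap_mid between 0.038 and 0.085 m and angle between cap_mid's own z axis and vertical below 0.22 rad and angle between the y axis of cap_mid and the x axis of lens, either way round below 0.24 rad and y of lens in the frame of cap_mid above 0.03 m and contact force between the fingers and cap above 0.5 N), for 0.4 s.
2. block held over the pad at lens height, the side with two lugs facing the lens (horizontal distance between cap_mid and pad below 0.02 m and height (world z) of cap_mid between 0.038 and 0.085 m and angle between cap_mid's own z axis and vertical below 0.22 rad and angle between the x axis of cap_mid and the x axis of lens, either way round below 0.24 rad and x of lens in the frame of cap_mid above 0.03 m and contact force between the fingers and cap above 0.5 N), for 0.4 s.
3. block held over the pad at lens height, the side with three lugs facing the lens (horizontal distance between cap_mid and pad below 0.02 m and height (world z) of cap_mid between 0.038 and 0.085 m and angle between cap_mid's own z axis and vertical below 0.22 rad and angle between the y axis of cap_mid and the x axis of lens, either way round below 0.24 rad and y of lens in the frame of cap_mid below -0.03 m and contact force between the fingers and cap above 0.5 N), for 0.4 s.
At the end, for the whole second after the job is handed in: The square block stands upright (within 8 degrees), at rest, on the floor of the tray, its centre within 20 mm of the tray's centre along each of the tray's sides, let go (x of cap_mid in the frame of tray between -0.02 and 0.02 m and y of cap_mid in the frame of tray between -0.02 and 0.02 m and z of cap_mid in the frame of tray between 0.025 and 0.036 m and angle between cap_mid's own z axis and vertical below 0.15 rad and linear speed of cap below 0.02 m/s); the robot touches nothing.
It fails at once if the block let go while its underside is more than 25 mm above the bench (height (world z) of cap_mid above 0.05 m and contact force between the fingers and cap below 0.02 N).
It fails at once if the block tipped over by more than 35 degrees (angle between cap_mid's own z axis and vertical above 0.61 rad).
It also fails if it takes over 58 s, if anything falls off the work surface, if the arm or the gripper's body presses on something with over 40 N, if the wrist force passes 120 N, or if a joint passes its speed limit or range.

## Robot

A 6-joint arm with a two-finger parallel gripper is mounted at the origin on the work surface. World frame = base frame: x ahead of the robot, y to its left, z up, the work surface at z = 0. Lengths are in m, angles in rad, forces in N, time in s.
With the tool pointing down it reaches from about 0.35 to 0.775 m from the base axis. Payload 5.5 kg.
Tool frame: the origin (TCP) lies at the very end of the fingers, on their centre line; the grasp point (between the pads) lies 19 mm behind it; z points along the fingers, y is the direction in which the jaws open and shut (so a half turn about z gives the same grasp; the last joint's range is limited). The gripper opens to 85 mm and grips with 20 to 120 N. Pads are 22 mm wide; open, the fingers measure 114 mm over their backs; the gripper's body (76 mm by 85 mm) begins 54 mm behind the grasp point. The pads swing forward as they close: fully open they stand 13 mm farther back than shut.
Start: joints at [-0.14, 0.313, 0.046, 1.304, 0, 1.431], TCP at [0.575, -0, 0.231] pointing down, gripper open.
Joint ranges: [-2.76, 2.76], [-0.86, 1.69], [-1.03, 1.26], [-2.2, 2.34], [-1.47, 1.5], [-3.14, 3.14]. Speed limits (rad/s): [2.57, 2.57, 3.14, 3.14, 3.14, 3.14].

## Interface

Orientations are given as a unit quaternion [w, x, y, z].
In Python, from workcell import get_state, imaging, env, spotter gives the robot as it stands.
- The arm moves only by the tool play_rows, never from a script. Its argument "moves" is a list of rows, each an object with "claw": the finger opening in cm, from 0 to 8.54; "delta_pos": the shift along the tool's x, y, z in cm, a list of three; "twist": the turn about the tool's z in degrees. A call has 1 to 12 rows; each row is the pose to reach, as a shift and turn from the pose commanded when the call began, along the tool's axes at that moment; what a row does not reach only later rows make up. A row lasts 1/8 s, in which the tool goes at most 62.5 mm and 10.7 degrees, less where a joint would pass 70% of its speed; a pose out of reach is approached as far as the arm can. A call with a gripper value outside its range is refused whole. The fingers move at their own pace and stop on an object; "force" is the grip in N (left out, the last holds). Time passes only in rows, so rows that repeat a pose let the fingers close. It gives the time, the measured TCP pose, the force and the opening at its end, in the units of the state.
- get_state(): the state, without advancing time (a new reading comes with each control period).
- imaging.read_camera(name): name is "scene" or "side" or "wrist"; returns the picture (420x560x3 uint8, red, green, blue); there is no depth.
- imaging.camera_info(name): a dict with "fx", "fy", "cx", "cy" (pixels), "k1" (the pictures are not rectified: a ray, as slopes to the right and down, at radius r is drawn at 1 + k1 r^2 times it, then the intrinsics apply), "world_to_cam" (4x4, takes a point from world to camera coordinates). Camera axes: x right, y down, z forward; pixel columns grow to the right and rows downward; lengths in m; the calibration is good to about 2 mm. A picture is of the moment at which its call begins: read the wrist's pose just before it. camera_info takes no time and is no camera call; for the wrist camera it gives the pose at the moment of the call.
- env.hand_in(): hands the job in, once; it reports no verdict.
Trained networks look in the newest picture that a camera, given by its name, has taken for a name from the list of things; names that differ only in an ending like _2 or _b are one class to them, and where a whole thing is asked for, a point or a joint stands for the part that bears it (a point fixed in the world has none). Each returns a list of dicts, best first, with "conf" (0 to 1); they miss things now and then, are a little off and sometimes report something else, mostly with a low value. They report only what shows in the picture. A call takes as long as a camera call. They do not tell look-alikes from the thing itself.
- spotter.spot_in(camera, query): "extent" ([left, top, right, bottom] in pixels, round what is visible of it).
The state is a dict: "clock": time; "joint_pos": joint angles; "qvel": joint speeds; "tau": joint torques, N m; "tcp_pos": TCP position; "orientation": TCP orientation; "wrist_force": force on the tool from outside, world axes, zero at the start; "ft_torque": the same for the moment, N m; "finger_gap": finger opening in m.
Only numpy, scipy, OpenCV 4.12 (cv2) and the standard library are available. Lean on these libraries where they do the work, as an engineer would, in place of code of your own. Each camera call takes 0.05 s, during which the arm holds its last target. There are 200 camera calls.

## Working session

There is one attempt and no reset: what is moved stays moved. The work goes in short steps, Python scripts to look and compute and a tool call to move; the robot and the scene stay as the last step left them, time stands still between calls to the robot, and variables do not carry over. Pictures are saved under pics/ and viewed, about 8 in all and at most 12, crops included, and the job is handed in when it is done.

Besides the shell and the picture viewer there is one more tool, called after ">>>" as name([rows], argument=value, ...), one row to a line, values as JSON. play_rows: Moves the arm, as the interface text tells. Its arguments: {"type":"object","properties":{"moves":{"type":"array"},"force":{"type":"number"}},"required":["moves"]}

```bash
ls; mkdir -p pics
cat > h.py <<'E'
import numpy as np, cv2
from workcell import get_state, imaging, env, spotter
def ray(info,u,v):
    x=(u-info["cx"])/info["fx"]; y=(v-info["cy"])/info["fy"]
    r=np.hypot(x,y); s=r
    for _ in range(20): s=r/(1+info["k1"]*s*s)
    f=s/r if r>0 else 1
    T=np.array(info["world_to_cam"]); R=T[:3,:3]; t=T[:3,3]
    return -R.T@t, R.T@np.array([x*f,y*f,1])
def atz(info,u,v,z):
    o,d=ray(info,u,v); return o+d*(z-o[2])/d[2]
def proj(info,p):
    T=np.array(info["world_to_cam"]); c=T[:3,:3]@np.array(p)+T[:3,3]
    x,y=c[0]/c[2],c[1]/c[2]; k=1+info["k1"]*(x*x+y*y)
    return np.array([info["fx"]*x*k+info["cx"],info["fy"]*y*k+info["cy"]])
def save(im,n): cv2.imwrite("pics/"+n,cv2.cvtColor(im,cv2.COLOR_RGB2BGR))
E
python3 - <<'E'
from h import *
s=get_state(); print(s)
for c in("scene","side"):
    im=imaging.read_camera(c); save(im,c+"1.png"); np.save(c+".npy",im)
    i=imaging.camera_info(c); print(c,i["fx"],i["k1"],ray(i,280,210))
    for q in("cap_mid","tray","pad","lens"):
        try:
            for d in spotter.spot_in(c,q): print(c,q,round(d["conf"],2),np.round(d["extent"]))
        except Exception as e: print(q,e)
E
cd pics; python3 -c "
import cv2,numpy as np
a=[cv2.imread(x+'1.png') for x in('scene','side')]
cv2.imwrite('both.png',a[0])"
```

```text
pics
{'clock': 0.0, 'joint_pos': array([-1.39591857e-01,  3.14011145e-01,  4.49429517e-02,  1.30359467e+00,
       -2.54135045e-05,  1.43117520e+00]), 'qvel': array([-6.23154687e-04,  1.29155647e-03, -4.45376969e-05,  1.68858146e-03,
        3.07366789e-04,  7.27382743e-04]), 'tau': array([-2.90074182e-03, -4.80629075e+01,  2.98531097e+01,  1.95313990e-02,
       -3.83516899e-04, -4.27451073e-05]), 'tcp_pos': array([5.74472512e-01, 6.14649070e-05, 2.30388031e-01]), 'orientation': array([-7.37684494e-04,  7.07096115e-01,  7.07116831e-01, -5.71818901e-04]), 'wrist_force': array([ 0.50759565, -1.15950968, -0.32815951]), 'ft_torque': array([0.02011649, 0.02774896, 0.03970942]), 'finger_gap': 0.0851555272304352}
scene 417.6286781608437 0.006635330009070401 (array([1.04970682, 0.33246994, 0.80927883]), array([-0.56323841, -0.37048841, -0.73876306]))
scene cap_mid 0.97 [155. 206. 192. 248.]
scene cap_mid 0.93 [113. 179. 151. 217.]
scene tray 0.74 [364. 249. 442. 318.]
scene tray 0.62 [397. 199. 472. 256.]
scene pad 0.96 [204. 225. 303. 309.]
scene lens 0.74 [205. 233. 301. 310.]
side 500.1792870112534 -0.15314706268313427 (array([ 0.02977299, -0.65480461,  1.00970121]), array([ 0.3335882 ,  0.52291695, -0.78447774]))
side cap_mid 0.8 [390. 227. 422. 264.]
side cap_mid 0.78 [431. 274. 462. 312.]
side cap_mid 0.29 [288. 168. 388. 218.]
side tray 0.62 [146. 148. 203. 201.]
side tray 0.57 [201. 125. 265. 174.]
side pad 0.64 [291. 163. 387. 215.]
side lens 0.62 [288. 167. 388. 219.]
```

View pics/scene1.png

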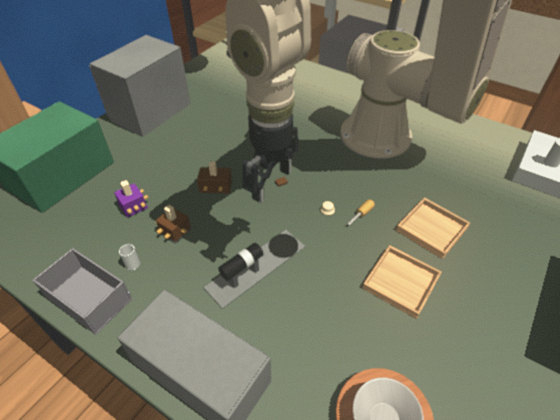

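View pics/side1.png

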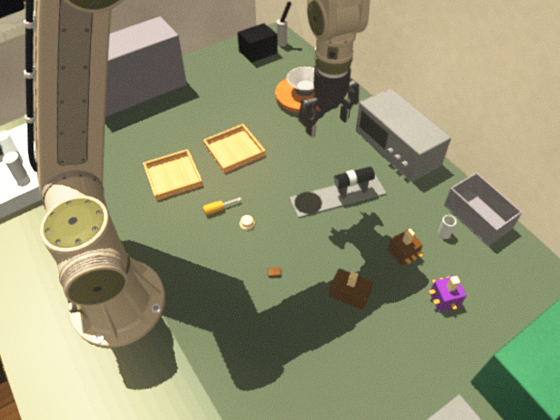

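The scene picture shows the brown lugged block at (172,222), the oblong block at (214,180) and a purple look-alike at (131,197). The stand is at (255,265), with the pad at (284,245) and the lens tube at (240,262). The trays are at (402,280) and (433,227). In the side picture the brown block is at (405,246), the oblong at (351,288), the purple at (449,292), and the trays at (235,148) and (173,174).

Run:
```python
from h import *
from scipy.optimize import least_squares
I={c:imaging.camera_info(c) for c in("scene","side")}
im={c:np.load(c+".npy") for c in I}
def tri(a,b):
    o1,d1=ray(I["scene"],*a);o2,d2=ray(I["side"],*b)
    A=np.c_[d1,-d2]; s=np.linalg.lstsq(A,o2-o1,rcond=None)[0]
    p,q=o1+s[0]*d1,o2+s[1]*d2; return (p+q)/2, np.linalg.norm(p-q)
print("posttop",tri((169,209),(408,234)))
print("block",tri((173,222),(405,248)))
# trays, by warm pale colour
for c in I:
    hsv=cv2.cvtColor(im[c],cv2.COLOR_RGB2HSV)
    m=cv2.inRange(hsv,(8,60,110),(28,255,255)); m=cv2.morphologyEx(m,cv2.MORPH_CLOSE,np.ones((7,7)))
    for k in cv2.findContours(m,cv2.RETR_EXTERNAL,cv2.CHAIN_APPROX_NONE)[0]:
        if cv2.contourArea(k)>1000:
            x,y=k[:,0].mean(0)
            w=np.array([atz(I[c],*p,0.022)[:2] for p in k[:,0]]).astype(np.float32)
            r=cv2.minAreaRect(w); print(c,"tray",(x,y),np.round(r[0],4),np.round(r[1],4),r[2],"dist",np.hypot(*r[0]))
    # pad: dark blob
    u,v=((284,245) if c=="scene" else (308,203))
    g=cv2.cvtColor(im[c],cv2.COLOR_RGB2GRAY); roi=g[v-22:v+22,u-32:u+32]
    print(c,"pad",atz(I[c],u,v,0.008)) 
def crop(c,x0,y0,w,h,s): return cv2.resize(im[c][y0:y0+h,x0:x0+w],(w*s,h*s),interpolation=cv2.INTER_CUBIC)
a=crop("scene",100,165,130,90,6)[:,:780]; b=crop("side",325,215,140,105,5)
c1=crop("scene",200,225,110,80,4); d=crop("side",285,160,110,65,4)
W=800; top=np.zeros((300,800,3),np.uint8); bot=np.zeros((300,800,3),np.uint8)
f=lambda x:cv2.resize(x,(400,300))
save(np.vstack([np.hstack([f(im["scene"][165:255,110:230]),f(im["side"][220:310,325:445])]),np.hstack([f(im["scene"][225:312,200:316]),f(im["side"][145:235,285:405])])]),"crop1.png")
```

```text
posttop (array([ 0.63375067, -0.25542481,  0.07835702]), np.float64(0.0005533948444634981))
block (array([ 0.63208983, -0.25932729,  0.02707505]), np.float64(0.003408050411348502))
scene tray (np.float64(376.908256880734), np.float64(392.9663608562691)) [0.7254 0.3394] [0.0897 0.1719] 32.92237854003906 dist 0.8009028071165335
scene tray (np.float64(40.963855421686745), np.float64(387.41265060240966)) [ 1.0708 -0.2003] [0.336  0.1089] 89.8250732421875 dist 1.089371932228673
scene tray (np.float64(402.29441624365484), np.float64(280.7208121827411)) [0.4744 0.2779] [0.1337 0.1467] 87.96452331542969 dist 0.5498290045213143
scene tray (np.float64(433.03636363636366), np.float64(226.86666666666667)) [0.2859 0.2823] [0.1369 0.1549] 80.45736694335938 dist 0.4018069306069261
scene tray (np.float64(494.3942307692308), np.float64(100.95833333333333)) [-0.406   0.2781] [0.3685 0.2273] 13.014704704284668 dist 0.4921267968118906
scene tray (np.float64(10.796407185628743), np.float64(100.52694610778443)) [ 0.4758 -1.1061] [0.4531 0.1157] 57.29905700683594 dist 1.2040862759789492
scene tray (np.floa
[... 266 characters left out ...]
.732796063317297
scene pad [0.5290658  0.00144087 0.008     ]
side tray (np.float64(173.1551724137931), np.float64(175.0287356321839)) [0.2774 0.2656] [0.1628 0.1409] 80.2240982055664 dist 0.38403847103108807
side tray (np.float64(230.27397260273972), np.float64(157.96803652968038)) [0.4481 0.2376] [0.2111 0.1748] 87.88329315185547 dist 0.5072313016885988
side tray (np.float64(239.1149377593361), np.float64(134.49336099585062)) [0.7071 0.2471] [1.613  2.2626] 57.18500518798828 dist 0.7490356543725483
side tray (np.float64(12.596026490066226), np.float64(65.22185430463576)) [0.0169 1.1566] [0.8717 0.1038] 78.37570190429688 dist 1.1567475669745058
side pad [ 0.52869817 -0.00751667  0.008     ]
```

View pics/crop1.png

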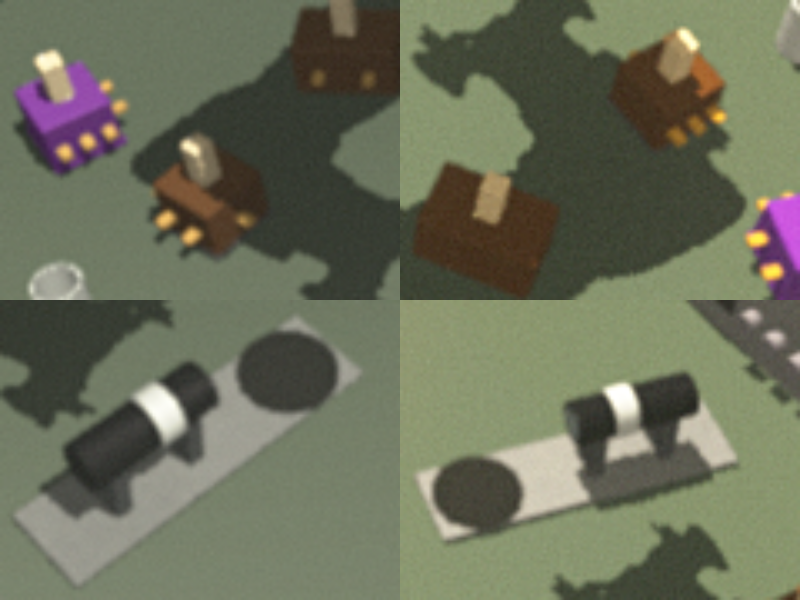

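In the crop, the square brown block with 2 lugs and 1 lug shows at scene (172,222), and its 3-lug side shows in the side view. The oblong block at (214,180) is wider, and the purple one at (131,197) is the decoy. The far tray, at scene (402,280), is 0.55 m from the base against 0.40 m for the other, so it is the one meant. The wrist view comes next, since it is nearly over the pad.

Run:
```python
from h import *
i=imaging.camera_info("wrist"); im=imaging.read_camera("wrist"); save(im,"w1.png"); np.save("w1.npy",im)
print(i["fx"],i["k1"],ray(i,280,210)); 
for uv in((0,0),(559,0),(0,419),(559,419)): print(uv,atz(i,*uv,0)[:2])
for q in("pad","lens","tray","cap_mid"): print(q,[(round(d["conf"],2),np.round(d["extent"])) for d in spotter.spot_in("wrist",q)])
print("pad exp",proj(i,[.529,-.003,.008]))
```

```text
303.84130257793964 -0.0274102192874607 (array([0.57496754, 0.06486525, 0.37380976]), array([ 0.00406887, -0.28372536, -0.95920797]))
(0, 0) [0.26395016 0.19818357]
(559, 0) [0.88788648 0.19847795]
(0, 419) [ 0.11263918 -0.40763365]
(559, 419) [ 1.04047722 -0.40810442]
pad [(0.89, array([208., 146., 412., 241.]))]
lens [(0.57, array([206., 141., 413., 244.]))]
tray []
cap_mid [(0.61, array([304., 334., 345., 341.]))]
pad exp [241.1263787  178.30934504]
```

View pics/w1.png

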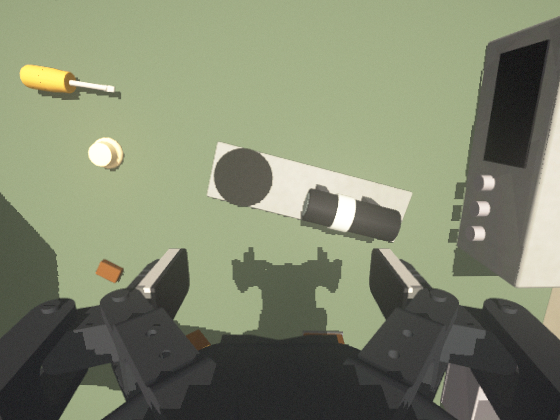

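Run:
```python
from h import *
i=imaging.camera_info("wrist"); im=np.load("w1.npy"); g=cv2.cvtColor(im,cv2.COLOR_RGB2GRAY)
m=((g<75)*255).astype(np.uint8)
_,L=cv2.connectedComponents(m); k=cv2.findContours((L==L[177,243]).astype(np.uint8),cv2.RETR_EXTERNAL,cv2.CHAIN_APPROX_NONE)[0][0]
w=np.array([atz(i,*p,.008)[:2] for p in k[:,0]]).astype(np.float32)
print("pad",len(k),cv2.fitEllipse(w))
m=(L==L[210,318]).astype(np.uint8); print(m.sum())
c=[(218,142),(411,192),(394,241),(208,195)]
W=np.array([atz(i,*p,.006)[:2] for p in c]); print(np.round(W,4),W.mean(0))
for a,b in((0,1),(3,2)): d=W[b]-W[a]; print(np.linalg.norm(d),np.degrees(np.arctan2(d[1],d[0])))
# tube axis midpoints
e=[atz(i,*p,.06)[:2] for p in((306,206),(399,224))]; d=e[1]-e[0]; print("tube",e,np.linalg.norm(d),np.degrees(np.arctan2(d[1],d[0])))
```

```text
Traceback (most recent call last):
cv2.error: OpenCV(4.12.0) /io/opencv/modules/imgproc/src/shapedescr.cpp:361: error: (-201:Incorrect size of input array) There should be at least 5 points to fit the ellipse in function 'fitEllipseNoDirect'
```

Run:
```python
from h import *
i=imaging.camera_info("wrist"); im=np.load("w1.npy"); g=cv2.cvtColor(cv2.medianBlur(im,5),cv2.COLOR_RGB2GRAY)
print(g[177,243],g[177,285],g[130,243])
t=(int(g[177,243])+min(int(g[177,285]),int(g[130,243])))/2
m=((g<t)*255).astype(np.uint8)
_,L=cv2.connectedComponents(m); k=cv2.findContours((L==L[177,243]).astype(np.uint8),cv2.RETR_EXTERNAL,cv2.CHAIN_APPROX_NONE)[0][0]
w=np.array([atz(i,*p,.008)[:2] for p in k[:,0]]).astype(np.float32)
print("pad",len(k),cv2.fitEllipse(w))
c=[(218,142),(411,192),(394,241),(208,195)]
W=np.array([atz(i,*p,.006)[:2] for p in c]); print(np.round(W,4),W.mean(0))
for a,b in((0,1),(3,2)): d=W[b]-W[a]; print(np.linalg.norm(d),np.degrees(np.arctan2(d[1],d[0])))
e=[atz(i,*p,.06)[:2] for p in((306,206),(399,224))]; d=e[1]-e[0]; print("tube",e,np.linalg.norm(d),np.degrees(np.arctan2(d[1],d[0])))
```

```text
90 232 171
pad 163 ((0.5310412049293518, -0.002244410803541541), (0.06933493167161942, 0.07122030109167099), 166.71360778808594)
[[ 0.5026  0.0405]
 [ 0.7402 -0.0206]
 [ 0.7254 -0.0862]
 [ 0.4868 -0.0245]] [ 0.61372318 -0.02266113]
0.2453624105742779 -14.420393718708974
0.24643174078275848 -14.495423668913041
tube [array([ 0.60425538, -0.0235085 ]), array([ 0.70678246, -0.0440106 ])] 0.1045568718670398 -11.30815228496699
```

>>> play_rows([
  {"claw":8.5,"delta_pos":[27,-10,0],"twist":0},
  {"claw":8.5,"delta_pos":[27,-10,0],"twist":0},
  {"claw":8.5,"delta_pos":[27,-10,0],"twist":0},
  {"claw":8.5,"delta_pos":[27,-10,0],"twist":0},
  {"claw":8.5,"delta_pos":[27,-10,0],"twist":0},
  {"claw":8.5,"delta_pos":[27,-10,0],"twist":0},
  {"claw":8.5,"delta_pos":[27,-10,0],"twist":0},
  {"claw":8.5,"delta_pos":[27,-10,0],"twist":0},
  {"claw":8.5,"delta_pos":[27,-10,0],"twist":0},
])

```text
clock: 1.88
tcp_pos: [0.4756, 0.2689, 0.2313]
orientation: [0.0, 0.708, 0.706, -0.0]
wrist_force: [1.0, 0.4, -0.2]
finger_gap: 0.0849
```

Run:
```python
from h import *
i=imaging.camera_info("wrist"); im=imaging.read_camera("wrist"); save(im,"w2.png"); np.save("w2.npy",im)
import pickle; pickle.dump(i,open("w2.pkl","wb"))
print([(round(d["conf"],2),np.round(d["extent"])) for d in spotter.spot_in("wrist","tray")], proj(i,[.474,.278,.005]))
```

```text
[(0.95, array([217., 111., 335., 224.])), (0.74, array([ 57., 104., 177., 228.]))] [277.4815653  168.09923856]
```

View pics/w2.png

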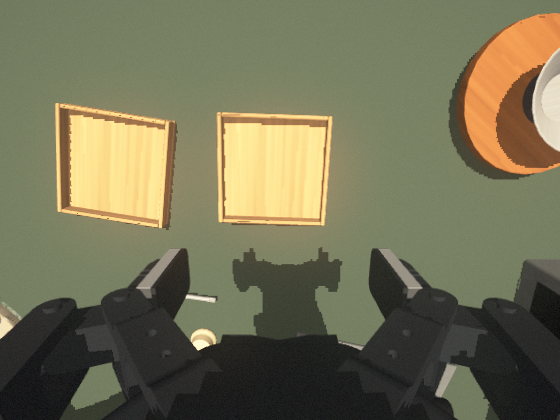

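>>> play_rows([
  {"claw":8.5,"delta_pos":[-26,8,0],"twist":0},
  {"claw":8.5,"delta_pos":[-26,8,0],"twist":0},
  {"claw":8.5,"delta_pos":[-26,8,0],"twist":0},
  {"claw":8.5,"delta_pos":[-26,8,0],"twist":0},
  {"claw":8.5,"delta_pos":[-26,8,0],"twist":0},
  {"claw":8.5,"delta_pos":[-52.5,16,0],"twist":0},
  {"claw":8.5,"delta_pos":[-52.5,16,0],"twist":0},
  {"claw":8.5,"delta_pos":[-52.5,16,0],"twist":0},
  {"claw":8.5,"delta_pos":[-52.5,16,0],"twist":0},
  {"claw":8.5,"delta_pos":[-52.5,16,0],"twist":0},
  {"claw":8.5,"delta_pos":[-52.5,16,0],"twist":0},
  {"claw":8.5,"delta_pos":[-52.5,16,0],"twist":0},
])

```text
clock: 3.48
tcp_pos: [0.6348, -0.2541, 0.2311]
orientation: [-0.001, 0.707, 0.707, 0.0]
wrist_force: [-0.4, -0.1, -1.0]
finger_gap: 0.0846
```

Run:
```python
from h import *
i=imaging.camera_info("wrist"); im=imaging.read_camera("wrist"); save(im,"w3.png"); np.save("w3.npy",im)
import pickle; pickle.dump(i,open("w3.pkl","wb"))
print([(round(d["conf"],2),np.round(d["extent"])) for d in spotter.spot_in("wrist","cap_mid")], proj(i,[.633,-.257,.05]))
u,v=map(int,proj(i,[.633,-.257,.05])); x0=max(0,min(u-70,420)); y0=max(0,min(v-52,315)); print(x0,y0)
save(cv2.resize(im[y0:y0+105,x0:x0+140],(800,600),interpolation=cv2.INTER_CUBIC),"w3c.png")
```

```text
[(0.72, array([256., 146., 314., 214.])), (0.58, array([245., 261., 306., 333.]))] [277.25235696 185.51989685]
207 133
```

View pics/w3c.png

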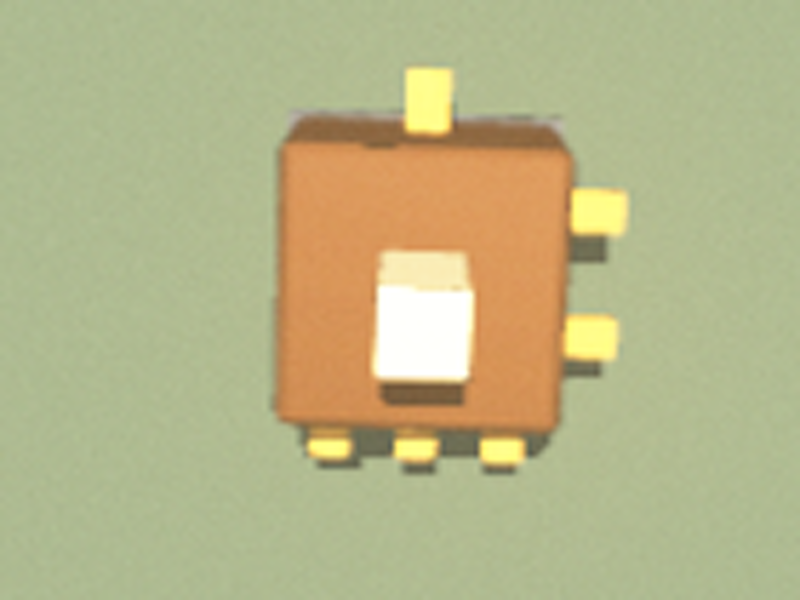

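Run:
```python
from h import *
import pickle
def rect(i,c,z):
    W=np.array([atz(i,*p,z)[:2] for p in c]); print(np.round(W,4).tolist(),"mid",np.round(W.mean(0),4))
    for a in range(4): d=W[(a+1)%4]-W[a]; print(round(np.linalg.norm(d),4),round(np.degrees(np.arctan2(d[1],d[0])),1))
i=pickle.load(open("w3.pkl","rb"))
s=800/140; rect(i,[(207+(x+.5)/s-.5,133+(y+.5)/s-.5) for x,y in((286,142),(574,152),(558,430),(278,418))],.05)
rect(i,[(207+x/s,133+y/s) for x,y in((380,287),(473,290),(468,383),(374,380))],.086)
i=pickle.load(open("w2.pkl","rb")); rect(i,[(217.5,112.5),(332,116.5),(326,225.5),(218.5,222.5)],.022)
S=get_state(); print(S["clock"],S["joint_pos"],S["tcp_pos"],S["orientation"])
```

```text
[[0.6111, -0.2266], [0.6647, -0.2284], [0.6629, -0.2822], [0.6086, -0.2798]] mid [ 0.6368 -0.2543]
0.0536 -1.9
0.0538 -91.9
0.0543 177.5
0.0533 87.3
[[0.6296, -0.2472], [0.6453, -0.2477], [0.6446, -0.2639], [0.6285, -0.2634]] mid [ 0.637  -0.2556]
0.0157 -1.8
0.0162 -92.5
0.0161 178.2
0.0162 86.2
[[0.4074, 0.3431], [0.5352, 0.3385], [0.5333, 0.2098], [0.4018, 0.2139]] mid [0.4694 0.2763]
0.1278 -2.0
0.1287 -90.8
0.1316 178.2
0.1293 87.5
3.575 [-4.97222846e-01  5.38255360e-01  3.88732962e-01  1.42137779e+00
  2.84642773e-04  1.07197897e+00] [ 0.63495442 -0.25347201  0.23166448] [-9.01395587e-05  7.06542809e-01  7.07670288e-01  1.21765919e-04]
```

Measured so far:

- **Block:** at (0.637, -0.255), yaw -2.3°, with one lug on +y, two on +x and three on -y. This matches the description.
- **Tray:** at (0.469, 0.276), 129 mm across.
- **Pad:** at (0.531, -0.002), with the lens direction at -14.4°.

I'll grip with the jaws along the block's y, so joint 6 keeps room for all three turns.

>>> play_rows([
  {"claw":8.5,"delta_pos":[0,0.2,2],"twist":-10},
  {"claw":8.5,"delta_pos":[0,0.2,4],"twist":-20},
  {"claw":8.5,"delta_pos":[0,0.2,6],"twist":-30},
  {"claw":8.5,"delta_pos":[0,0.2,8],"twist":-40},
  {"claw":8.5,"delta_pos":[0,0.2,9],"twist":-50},
  {"claw":8.5,"delta_pos":[0,0.2,10],"twist":-60},
  {"claw":8.5,"delta_pos":[0,0.2,11],"twist":-70},
  {"claw":8.5,"delta_pos":[0,0.2,12],"twist":-80},
  {"claw":8.5,"delta_pos":[0,0.2,12],"twist":-87.7},
  {"claw":8.5,"delta_pos":[0,0.2,12],"twist":-87.7},
  {"claw":8.5,"delta_pos":[0,0.2,12],"twist":-87.7},
], force=40)

```text
clock: 4.95
tcp_pos: [0.6373, -0.2543, 0.112]
orientation: [0.0, 0.021, 1.0, -0.0]
wrist_force: [0.4, 0.6, 0.9]
finger_gap: 0.085
```

Run:
```python
from h import *
i=imaging.camera_info("wrist"); im=imaging.read_camera("wrist"); S=get_state()
print(S["tcp_pos"],S["orientation"],S["joint_pos"][5],S["wrist_force"])
save(im,"w4.png")
```

```text
[ 0.63725987 -0.25446962  0.11188182] [ 3.49903177e-04  2.05731370e-02  9.99788278e-01 -1.50614681e-04] -0.45564462732488326 [-0.46125771 -0.6689068  -0.24339305]
```

View pics/w4.png

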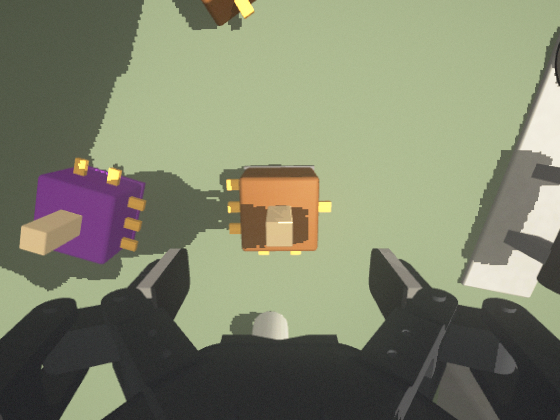

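The post is centred between the jaws at (279,225) and the block is square to them; the purple block is clear on the left. Next I descend and grip.

>>> play_rows([
  {"claw":8.5,"delta_pos":[0,0,2],"twist":0},
  {"claw":8.5,"delta_pos":[0,0,4],"twist":0},
  {"claw":8.5,"delta_pos":[0,0,5.6],"twist":0},
  {"claw":8.5,"delta_pos":[0,0,5.6],"twist":0},
  {"claw":4,"delta_pos":[0,0,5.6],"twist":0},
  {"claw":0.5,"delta_pos":[0,0,5.6],"twist":0},
  {"claw":0.5,"delta_pos":[0,0,5.6],"twist":0},
  {"claw":0.5,"delta_pos":[0,0,5.6],"twist":0},
  {"claw":0.5,"delta_pos":[0,0,5.6],"twist":0},
  {"claw":0.5,"delta_pos":[0,0,5.6],"twist":0},
  {"claw":0.5,"delta_pos":[0,0,5.6],"twist":0},
  {"claw":0.5,"delta_pos":[0,0,5.6],"twist":0},
], force=40)

```text
clock: 6.5
tcp_pos: [0.6373, -0.2551, 0.0558]
orientation: [0.0, 0.02, 1.0, -0.0]
wrist_force: [-0.5, 1.2, 4.0]
finger_gap: 0.0153
```

>>> play_rows([
  {"claw":0.5,"delta_pos":[0,0,-1],"twist":0},
  {"claw":0.5,"delta_pos":[0,0,-4],"twist":0},
  {"claw":0.5,"delta_pos":[0,0,-7],"twist":0},
  {"claw":0.5,"delta_pos":[0,0,-9],"twist":0},
  {"claw":0.5,"delta_pos":[1.6,3.5,-9],"twist":10},
  {"claw":0.5,"delta_pos":[3.2,7,-9],"twist":20},
  {"claw":0.5,"delta_pos":[4.8,10.5,-9],"twist":30},
  {"claw":0.5,"delta_pos":[6.4,14,-9],"twist":40},
  {"claw":0.5,"delta_pos":[8,17.5,-9],"twist":50},
  {"claw":0.5,"delta_pos":[9.6,21,-9],"twist":60},
  {"claw":0.5,"delta_pos":[11.6,24.8,-9],"twist":70},
  {"claw":0.5,"delta_pos":[11.6,24.8,-9],"twist":80},
], force=60)

```text
clock: 8.0
tcp_pos: [0.5287, 0.0, 0.1451]
orientation: [-0.001, 0.659, 0.752, -0.001]
wrist_force: [-0.7, -0.8, -1.7]
finger_gap: 0.0149
```

>>> play_rows([
  {"claw":0.5,"delta_pos":[0,0,0],"twist":10},
  {"claw":0.5,"delta_pos":[0,0,1],"twist":18},
  {"claw":0.5,"delta_pos":[0,0,3],"twist":22.1},
  {"claw":0.5,"delta_pos":[0,0,4.5],"twist":22.1},
  {"claw":0.5,"delta_pos":[0,0,5.5],"twist":22.1},
  {"claw":0.5,"delta_pos":[0,0,5.5],"twist":22.1},
])

```text
clock: 8.75
tcp_pos: [0.5304, -0.0025, 0.0895]
orientation: [-0.001, 0.79, 0.613, -0.001]
wrist_force: [-0.3, -0.4, -2.6]
finger_gap: 0.0151
```

Run:
```python
from h import *
S=get_state(); print(S["tcp_pos"],S["orientation"],S["joint_pos"],S["finger_gap"])
a=imaging.read_camera("wrist"); b=imaging.read_camera("scene"); c=imaging.read_camera("side")
f=lambda x:cv2.resize(x,(400,300),interpolation=cv2.INTER_CUBIC)
save(np.vstack([np.hstack([f(b[205:295,220:340]),f(c[150:240,270:390])]),np.hstack([f(a),f(a[120:270,180:380])])]),"hold1.png")
```

```text
[ 0.53036766 -0.00250433  0.08947343] [-6.70925789e-04  7.89973782e-01  6.13139906e-01 -6.55091440e-04] [-1.56116630e-01  3.16174517e-01 -3.12444993e-01  9.44051890e-01
 -3.52691647e-05  1.66541701e+00] 0.015144112165830306
```

View pics/hold1.png

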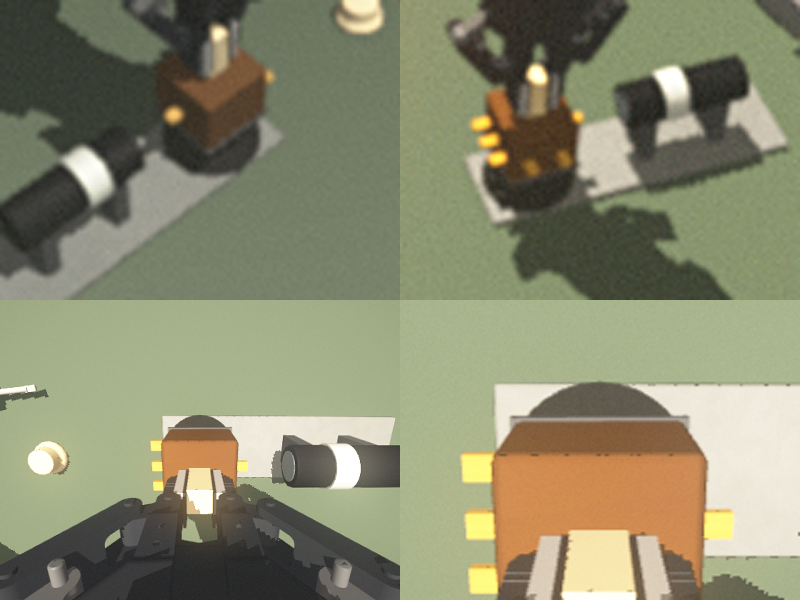

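The one-lug side squarely faces the lens, and the base edges run level in the wrist view. I'll pause here, then turn.

>>> play_rows([
  {"claw":0.5,"delta_pos":[0,0,0],"twist":0},
  {"claw":0.5,"delta_pos":[0,0,0],"twist":0},
  {"claw":0.5,"delta_pos":[0,0,0],"twist":0},
  {"claw":0.5,"delta_pos":[0,0,0],"twist":0},
  {"claw":0.5,"delta_pos":[0,0,0],"twist":0},
  {"claw":0.5,"delta_pos":[0,0,0],"twist":0},
  {"claw":0.5,"delta_pos":[0,0,0],"twist":0},
  {"claw":0.5,"delta_pos":[0,0,0],"twist":0},
  {"claw":0.5,"delta_pos":[0,0,0],"twist":0},
])

```text
clock: 10.02
tcp_pos: [0.5311, -0.0025, 0.0903]
orientation: [0.0, 0.79, 0.613, 0.0]
wrist_force: [-0.9, -0.7, -2.2]
finger_gap: 0.015
```

>>> play_rows([
  {"claw":0.5,"delta_pos":[0,0,0],"twist":-9},
  {"claw":0.5,"delta_pos":[0,0,0],"twist":-18},
  {"claw":0.5,"delta_pos":[0,0,0],"twist":-27},
  {"claw":0.5,"delta_pos":[0,0,0],"twist":-36},
  {"claw":0.5,"delta_pos":[0,0,0],"twist":-45},
  {"claw":0.5,"delta_pos":[0,0,0],"twist":-54},
  {"claw":0.5,"delta_pos":[0,0,0],"twist":-63},
  {"claw":0.5,"delta_pos":[0,0,0],"twist":-72},
  {"claw":0.5,"delta_pos":[0,0,0],"twist":-81},
  {"claw":0.5,"delta_pos":[0,0,0],"twist":-90},
  {"claw":0.5,"delta_pos":[0,0,0],"twist":-90},
  {"claw":0.5,"delta_pos":[0,0,0],"twist":-90},
])

```text
clock: 11.52
tcp_pos: [0.5311, -0.0026, 0.0903]
orientation: [0.0, 0.127, 0.992, -0.0]
wrist_force: [0.3, 0.3, -1.6]
finger_gap: 0.0148
```

>>> play_rows([
  {"claw":0.5,"delta_pos":[0,0,0],"twist":0},
  {"claw":0.5,"delta_pos":[0,0,0],"twist":0},
  {"claw":0.5,"delta_pos":[0,0,0],"twist":0},
  {"claw":0.5,"delta_pos":[0,0,0],"twist":0},
  {"claw":0.5,"delta_pos":[0,0,0],"twist":0},
  {"claw":0.5,"delta_pos":[0,0,0],"twist":0},
  {"claw":0.5,"delta_pos":[0,0,0],"twist":0},
  {"claw":0.5,"delta_pos":[0,0,0],"twist":0},
  {"claw":0.5,"delta_pos":[0,0,0],"twist":0},
  {"claw":0.5,"delta_pos":[0,0,0],"twist":0},
])

```text
clock: 12.78
tcp_pos: [0.5311, -0.0026, 0.0903]
orientation: [0.0, 0.125, 0.992, 0.0]
wrist_force: [-0.6, -0.5, -2.1]
finger_gap: 0.0151
```

Run:
```python
from h import *
S=get_state(); print(S["tcp_pos"],S["orientation"],S["joint_pos"][5],S["finger_gap"])
a=imaging.read_camera("wrist"); b=imaging.read_camera("scene"); c=imaging.read_camera("side")
f=lambda x:cv2.resize(x,(400,300),interpolation=cv2.INTER_CUBIC)
save(np.vstack([np.hstack([f(b[205:295,220:340]),f(c[150:240,270:390])]),np.hstack([f(a),f(a[120:270,180:380])])]),"hold2.png")
```

```text
[ 0.53110267 -0.00255833  0.09029996] [3.60526323e-05 1.25331681e-01 9.92114897e-01 1.73220441e-06] 0.09530032496841552 0.015061430366970599
```

View pics/hold2.png

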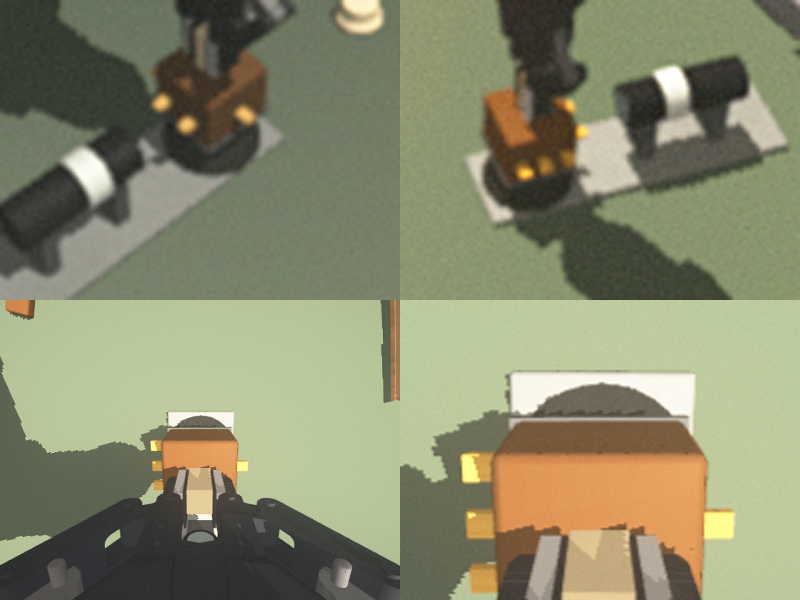

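The two-lug side now faces the lens (scene crop (185,125) and (160,103)). Next is the three-lug side.

>>> play_rows([
  {"claw":0.5,"delta_pos":[0,0,0],"twist":-9},
  {"claw":0.5,"delta_pos":[0,0,0],"twist":-18},
  {"claw":0.5,"delta_pos":[0,0,0],"twist":-27},
  {"claw":0.5,"delta_pos":[0,0,0],"twist":-36},
  {"claw":0.5,"delta_pos":[0,0,0],"twist":-45},
  {"claw":0.5,"delta_pos":[0,0,0],"twist":-54},
  {"claw":0.5,"delta_pos":[0,0,0],"twist":-63},
  {"claw":0.5,"delta_pos":[0,0,0],"twist":-72},
  {"claw":0.5,"delta_pos":[0,0,0],"twist":-81},
  {"claw":0.5,"delta_pos":[0,0,0],"twist":-90},
  {"claw":0.5,"delta_pos":[0,0,0],"twist":-90},
  {"claw":0.5,"delta_pos":[0,0,0],"twist":-90},
])

```text
clock: 14.42
tcp_pos: [0.5311, -0.0026, 0.0903]
orientation: [0.0, -0.612, 0.791, -0.0]
wrist_force: [-0.3, 1.0, -1.7]
finger_gap: 0.015
```

>>> play_rows([
  {"claw":0.5,"delta_pos":[0,0,0],"twist":0},
  {"claw":0.5,"delta_pos":[0,0,0],"twist":0},
  {"claw":0.5,"delta_pos":[0,0,0],"twist":0},
  {"claw":0.5,"delta_pos":[0,0,0],"twist":0},
  {"claw":0.5,"delta_pos":[0,0,0],"twist":0},
  {"claw":0.5,"delta_pos":[0,0,0],"twist":0},
  {"claw":0.5,"delta_pos":[0,0,0],"twist":0},
  {"claw":0.5,"delta_pos":[0,0,0],"twist":0},
  {"claw":0.5,"delta_pos":[0,0,0],"twist":0},
  {"claw":0.5,"delta_pos":[0,0,0],"twist":0},
])

```text
clock: 15.68
tcp_pos: [0.5311, -0.0026, 0.0903]
orientation: [0.0, -0.613, 0.79, -0.0]
wrist_force: [0.2, -1.1, -1.6]
finger_gap: 0.0151
```

Run:
```python
from h import *
S=get_state(); print(S["tcp_pos"],S["orientation"],S["joint_pos"],S["finger_gap"])
a=imaging.read_camera("wrist"); b=imaging.read_camera("scene")
f=lambda x:cv2.resize(x,(400,300),interpolation=cv2.INTER_CUBIC)
save(np.hstack([f(b[205:295,220:340]),f(a)]),"hold3.png")
```

```text
[ 0.53110597 -0.00256223  0.09033454] [ 4.25930566e-05 -6.12911639e-01  7.90151452e-01 -5.12022848e-05] [-1.56022438e-01  3.15136027e-01 -3.11575421e-01  9.43951924e-01
 -8.14253967e-06 -1.47550296e+00] 0.015126012967717007
```

View pics/hold3.png

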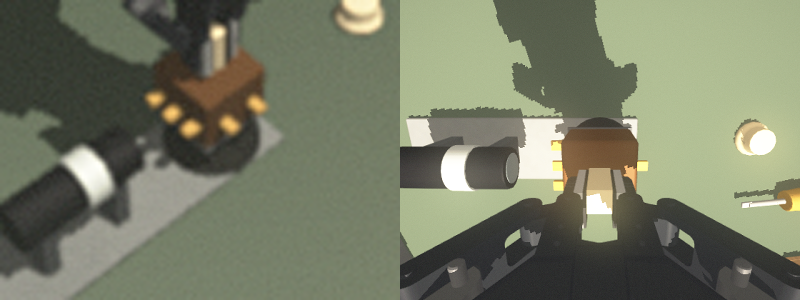

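The three-lug side faces the lens (three lugs at crop x about 555, toward the tube). Next I lift and carry it to the tray.

>>> play_rows([
  {"claw":0.5,"delta_pos":[0,0,-2],"twist":0},
  {"claw":0.5,"delta_pos":[0,0,-5],"twist":0},
  {"claw":0.5,"delta_pos":[0,0,-7],"twist":0},
  {"claw":0.5,"delta_pos":[-3.6,1.8,-7],"twist":-2},
  {"claw":0.5,"delta_pos":[-7.2,3.7,-7],"twist":-4},
  {"claw":0.5,"delta_pos":[-10.8,5.5,-7],"twist":-6},
  {"claw":0.5,"delta_pos":[-14.4,7.3,-7],"twist":-8},
  {"claw":0.5,"delta_pos":[-18,9.1,-7],"twist":-10},
  {"claw":0.5,"delta_pos":[-21.7,11,-7],"twist":-12.4},
  {"claw":0.5,"delta_pos":[-25.5,12.9,-7],"twist":-12.4},
  {"claw":0.5,"delta_pos":[-25.5,12.9,-7],"twist":-12.4},
  {"claw":0.5,"delta_pos":[-25.5,12.9,-7],"twist":-12.4},
])

```text
clock: 17.27
tcp_pos: [0.4694, 0.2763, 0.1602]
orientation: [-0.0, -0.695, 0.719, -0.0]
wrist_force: [0.2, 0.3, -2.4]
finger_gap: 0.015
```

Run:
```python
from h import *
S=get_state(); print(S["tcp_pos"],S["orientation"],S["joint_pos"],S["finger_gap"])
a=imaging.read_camera("wrist"); b=imaging.read_camera("side")
f=lambda x:cv2.resize(x,(400,300),interpolation=cv2.INTER_CUBIC)
save(np.hstack([f(b[100:190,180:300]),f(a)]),"tr.png")
```

```text
[0.46943845 0.27627991 0.16016689] [-2.50339174e-04 -6.94833478e-01  7.19170589e-01 -1.95955295e-04] [ 3.84850084e-01  2.86607557e-01 -1.67541749e-01  1.11696478e+00
 -5.50729189e-04 -1.15152658e+00] 0.015042009090322222
```

View pics/tr.png

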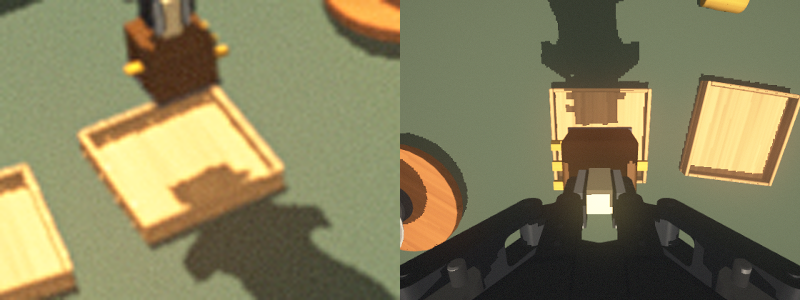

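The block is over the tray meant, centred, with the other tray to the right in the wrist view. I'll lower it to just above the floor.

>>> play_rows([
  {"claw":0.5,"delta_pos":[0,0,2],"twist":0},
  {"claw":0.5,"delta_pos":[0,0,4],"twist":0},
  {"claw":0.5,"delta_pos":[0,0,6],"twist":0},
  {"claw":0.5,"delta_pos":[0,0,8],"twist":0},
  {"claw":0.5,"delta_pos":[0,0,9],"twist":0},
  {"claw":0.5,"delta_pos":[0,0,9.5],"twist":0},
  {"claw":0.5,"delta_pos":[0,0,9.7],"twist":0},
  {"claw":0.5,"delta_pos":[0,0,9.8],"twist":0},
  {"claw":0.5,"delta_pos":[0,0,9.8],"twist":0},
])

```text
clock: 18.5
tcp_pos: [0.4698, 0.2767, 0.0627]
orientation: [0.0, -0.695, 0.719, -0.0]
wrist_force: [-0.7, -0.2, -2.4]
finger_gap: 0.0153
```

>>> play_rows([
  {"claw":0.5,"delta_pos":[0,0,0.05],"twist":0},
  {"claw":0.5,"delta_pos":[0,0,0.1],"twist":0},
  {"claw":0.5,"delta_pos":[0,0,0.15],"twist":0},
  {"claw":0.5,"delta_pos":[0,0,0.15],"twist":0},
])

```text
clock: 19.0
tcp_pos: [0.4696, 0.2766, 0.0608]
orientation: [0.0, -0.695, 0.719, -0.0]
wrist_force: [-0.0, 0.1, -1.8]
finger_gap: 0.0153
```

>>> play_rows([
  {"claw":0.5,"delta_pos":[0,0,0.05],"twist":0},
  {"claw":0.5,"delta_pos":[0,0,0.1],"twist":0},
  {"claw":0.5,"delta_pos":[0,0,0.1],"twist":0},
])

```text
clock: 19.38
tcp_pos: [0.4696, 0.2766, 0.0608]
orientation: [0.0, -0.695, 0.719, -0.0]
wrist_force: [-3.6, 0.2, 7.0]
finger_gap: 0.0152
```

The wrist force has gone from -2 to +7 N, so the block is down. I'll let go and retreat straight up.

>>> play_rows([
  {"claw":2.5,"delta_pos":[0,0,0],"twist":0},
  {"claw":4,"delta_pos":[0,0,0],"twist":0},
  {"claw":6,"delta_pos":[0,0,0],"twist":0},
  {"claw":6,"delta_pos":[0,0,0],"twist":0},
  {"claw":6,"delta_pos":[0,0,-2],"twist":0},
  {"claw":6,"delta_pos":[0,0,-5],"twist":0},
  {"claw":6,"delta_pos":[0,0,-9],"twist":0},
  {"claw":6,"delta_pos":[0,0,-13],"twist":0},
  {"claw":6,"delta_pos":[0,0,-15],"twist":0},
  {"claw":6,"delta_pos":[0,0,-15],"twist":0},
  {"claw":6,"delta_pos":[0,0,-15],"twist":0},
])

```text
clock: 20.75
tcp_pos: [0.4691, 0.2763, 0.2087]
orientation: [-0.001, -0.695, 0.719, 0.0]
wrist_force: [0.3, -0.1, -0.4]
finger_gap: 0.06
```

Run:
```python
from h import *
S=get_state(); print(S["tcp_pos"],S["wrist_force"],S["finger_gap"])
i=imaging.camera_info("wrist"); a=imaging.read_camera("wrist"); b=imaging.read_camera("side")
# brown top face -> centre at z=.055, minus post: use convex hull
h=cv2.cvtColor(cv2.medianBlur(a,3),cv2.COLOR_RGB2HSV)
e=[proj(i,[.4694,.2763,.055]),proj(i,[.4694,.2763,.091])]; print("expected top, post",e)
f=lambda x:cv2.resize(x,(400,300),interpolation=cv2.INTER_CUBIC)
d=a.copy()
th=np.radians(-2)
for s in((1,1),(1,-1),(-1,1),(-1,-1)):
    x,y=.028*s[0],.028*s[1]
    p=proj(i,[.4694+x*np.cos(th)-y*np.sin(th),.2763+x*np.sin(th)+y*np.cos(th),.055]); cv2.circle(d,tuple(int(round(v)) for v in p),1,(0,255,255),-1)
save(np.hstack([f(b[100:190,180:300]),f(d[100:280,160:400])]),"end.png")
```

```text
[0.46906919 0.27630211 0.20867261] [ 0.31091218 -0.11898162 -0.36280282] 0.060011580498044476
expected top, post [array([278.47815361, 189.93103143]), array([278.45605597, 198.9200423 ])]
```

View pics/end.png

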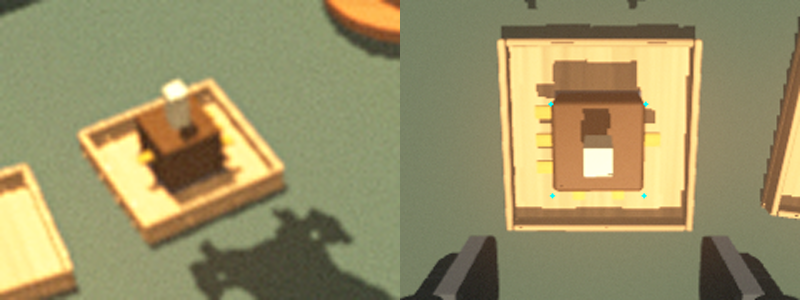

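The block stands upright and centred in the tray. The expected top corners (cyan) match the picture to within a few millimetres, and the gripper is clear. I'll hand in now.

```bash
python3 -c "
from workcell import env
print(env.hand_in())"
```

```text
the job is handed in; nothing more can be done
None
```

I picked up the square brown capacitor block by its post and held it at lens height over the pad. I turned the one-lug, two-lug and three-lug sides to the lens in turn, with a pause of at least a second on each. It then went upright into the tray farther from the robot's base (0.55 m against 0.40 m). I let go only after the wrist force showed contact with the floor (about 7 N), and handed in at about 21 s of the 58 s allowed.

**Last checks:**
- **Inspection:** a picture at each of the three holds showed the right side squarely facing the lens.
- **Placing:** the last pictures show the block upright and centred in the tray to within a few millimetres. The gripper is about 15 cm above where it let go, with almost no force on the wrist.
- **Disagreements:** the pad's position read from the side camera was about 9 mm off from the scene camera's. I used the wrist camera's position, which lay between the two. The lens tube's own outline gave a direction about 3° off from the stand's edges, so I used the edges. Both differences are inside the limits.

No check failed, but hand-in reports no verdict.

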